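Open the counterweighted hold-down and load the block

TASK

Take the red handle of the blue counterweighted hold-down arm and swing the arm up past its balance point and over, until it lies against its black rubber buffer and stays open by itself. Guide it slowly all the way, never letting it swing free or bang, and feel for the buffer, which is set differently each time: do not force the arm against it, handle it with light forces throughout. Then lay the oblong wooden block in the channel and slide it fully home against the end fence, leaving the arm resting open and the loose tape measure and red tin nearest the work where they are.

Things in the scene. Friction and masses are not known exactly. Their poses are not given: they have to be found in the camera images.
- fixture: Fixture fixed to the bench: plywood plate 190 (x) by 250 (y) by 12 mm. Origin at bench level, z up. Directions below are in its frame: +x along the channel to the end fence (away from the robot, give or take the yaw), +y left. Two grey posts 116 mm high at y = +60 mm carry the arm's shaft, which runs along x, 100 mm above the bench.
- hold_arm (a joint): Angle of the blue hold-down arm, rad. 0 = closed: level over the channel, pointing to -y. Grows as the handle goes up and over to +y (pi/2 = upright). A rubber buffer (gives about 1 mm at the handle per 2 N) stops it at an angle anywhere from 1.80 to 2.20, set anew each time and not measured: feel for it. Never faster than 1.8 rad/s. Resting open it leans on the buffer by its own weight.
- counterweight: Steel counterweight, 44 mm in diameter, clamped on the arm's bent tail; moves with it. Origin at its middle, 63 to 90 mm from the turning axis. Its place and weight differ each time, so the arm balances somewhere from 0.6 to 1.25 rad: below that it falls shut, above it falls open, and bangs if let go over 0.04 rad short of the buffer. Up to 5 N at the handle lifts it or holds it back.
- pivot (a point): Point on the arm's turning axis (which runs along the fixture's x), in the arm's middle plane, 100 mm above the bench. Axes as the fixture's.
- handle (a point): Grip point on the red handle: round bar of 14 mm, parallel to the shaft, 180 mm from the turning axis. It sticks out 58 mm to -x from the arm's side (arm 20 mm wide in x, 25 high); this point is 30 mm from that side. It rolls between fingers that keep their direction. Never press the arm against its buffer with more than 15 N here. Axes turn with the arm (fixture's at 0).
- block_home (a point): Centre of the loaded block's underside: flat on the plate, 12 mm above the bench, on the channel's centre line, touching the end fence. Axes as the fixture's. The channel is 47 mm wide between rails 10 mm high (tops 22 mm above the bench), 12 mm thick, that start 79 mm to -x of here; the fence's inner face is 50 mm to +x, its top 42 mm above the bench.
- stop_block: The block to load: pale oblong wooden block (on the right, nothing else like it), 40 (x) by 100 (y) by 40 mm high, about 0.1 kg. Origin at the centre of its underside; its y is its long axis. Loaded, its long axis lies along the channel, either end first.
- tape_measure: Bystander: the nearer yellow and black tape measure, 42 x 78 x 70 mm high, standing loose; origin at the centre of its underside. Leave alone.
- screw_tin: Bystander: the nearer flat red tin, 66 x 101 x 29 mm high, loose; origin at the centre of its underside. Leave alone.
There are look-alikes about, which are no part of the job. Several things have the shape of the stop_block; the one meant has the colours described above.

How it is judged:
On the way:
1. the hold-down arm rests open against its buffer, let go and still (value of joint hold_arm above 1.7 rad and velocity of joint hold_arm between -0.05 and 0.05 rad/s and contact force between the fingers and hold_arm below 0.1 N), for 0.3 s.
At the end, for the whole second after the job is handed in: The hold-down arm lies still and untouched at its buffer (more than 1.7 rad open). The block lies flat in the channel (height within 3 mm), along it, its end within 3 mm of the end fence, released and at rest (all of step 1 and x of stop_block in the frame of block_home between -0.003 and 0.003 m and y of stop_block in the frame of block_home between -0.006 and 0.006 m and z of stop_block in the frame of block_home between -0.003 and 0.003 m and angle between stop_block's own z axis and vertical below 0.05 rad and angle between the y axis of stop_block and the x axis of fixture, either way round below 0.09 rad and linear speed of stop_block below 0.01 m/s).
It fails at once if the arm swings faster than 1.8 rad/s (swings free or bangs) (velocity of joint hold_arm above 1.8 rad/s or velocity of joint hold_arm below -1.8 rad/s).
It fails at once if the arm is pressed against its buffer with more than 40 N (about 15 N at the handle) (contact force between hold_arm and buffer_pad above 40 N).
It fails at once if the tape measure or the tin is moved more than 15 mm (distance of any of tape_measure, screw_tin from where it was at the start of the episode above 0.015 m).
It also fails if it takes over 72 s, if anything falls off the work surface, if the arm or the gripper's body presses on something with over 40 N, if the wrist force passes 120 N, or if a joint passes its speed limit or range.

ROBOT

A 6-joint arm with a two-finger parallel gripper is mounted at the origin on a cart in front of the work surface, level with it; the furniture and walls round the work are solid. World frame = base frame: x ahead of the robot, y to its left, z up, the work surface at z = 0. Lengths are in m, angles in rad, forces in N, time in s.
With the tool pointing down it reaches from about 0.25 to 0.775 m from the base axis. Payload 4 kg.
Tool frame: the origin (TCP) lies at the very end of the fingers, on their centre line; the grasp point (between the pads) lies 19 mm behind it (robot.pinch_z is the distance from the TCP to the grasp point, in m); z points along the fingers, y is the line along which they close (so a half turn about z gives the same grasp; the last joint's range is limited). The gripper opens to 94 mm and grips with 3 to 60 N. Pads are 16 mm wide; open, the fingers measure 119 mm over their backs; the gripper's body (75 mm by 177 mm) begins 78 mm behind the grasp point.
Start: joints at [-1.203, 0.087, 1.371, -0, 1.684, -0.103], TCP at [0.249, -0.49, 0.206] pointing down, gripper open.
Joint ranges: [-3.1, 3.1], [-0.76, 2.03], [0.27, 2.55], [-1.08, 4.22], [0.17, 2.65], [-2.57, 2.57]. Speed limits (rad/s): [2.79, 2.79, 3.14, 3.14, 3.14, 3.14].

INTERFACE

Orientations are given as [roll, pitch, yaw] about the fixed x, y, z axes, in that order (R = Rz(yaw) Ry(pitch) Rx(roll)).
In Python, from bench import robot gives the robot as it stands.
- The arm moves only by the tool arm_command, never from a script. Its argument "targets" is one flat list of numbers, 7 for each row, row after row: the turn, a rotation vector about the tool's x, y, z in degrees, then the shift along the tool's x, y, z in mm, then the closure, from -1 (fully open) to 1 (shut). In form: [ax, ay, az, x, y, z, hand, ax, ay, az, x, y, z, hand, ...]. A call has 1 to 20 rows; each row is the pose to reach, as a shift and turn from the pose commanded when the call began, along the tool's axes at that moment; what a row does not reach only later rows make up. A row lasts 1/10 s, in which the tool goes at most 50 mm and 8.59 degrees, less where a joint would pass 70% of its speed; a pose out of reach is approached as far as the arm can. A call with a gripper value outside its range is refused whole. The fingers move at their own pace and stop on an object; the grip force is fixed at half the most. Time passes only in rows, so rows that repeat a pose let the fingers close. It gives the time, the measured TCP pose, the force, the opening and the grip force at its end, in the units of the state.
- robot.get_obs(): the state, without advancing time (a new reading comes with each control period).
- robot.snapshot(name): name is "scene" or "side" or "wrist"; returns a dict with "color" (480x640x3 uint8, red, green, blue), "range_z" (480x640 float32, m along the optical axis (not along the pixel's ray), 0 where there is no reading), "fx", "fy", "cx", "cy" (pixels), "dist_coeffs" ([k1, k2, p1, p2, k3] as OpenCV has them; the pictures are not rectified), "T" (4x4, takes a point from camera to world coordinates); the wrist camera has in their place "T_tool_cam" (4x4, takes a point from camera to tool coordinates, whose origin is the TCP and whose axes are the flange's). Camera axes: x right, y down, z forward; pixel columns grow to the right and rows downward; lengths in m; the calibration is good to about 2 mm. A picture is of the moment at which its call begins: read the wrist's pose just before it.
- robot.close_job(): hands the job in; it is judged then, once.
The state is a dict: "time": time; "joint_positions": joint angles; "qvel": joint speeds; "joint_torque": joint torques, N m; "tool_pos": TCP position; "ee_rot": TCP orientation; "wrist_force": force on the tool from outside, world axes, zero at the start; "wrist_torque": the same for the moment, N m; "width": finger opening in m; "finger_force": force on a finger pad.
Only numpy, scipy, OpenCV 4.12 (cv2) and the standard library are available. Lean on these libraries where they do the work, as an engineer would, in place of code of your own. Each camera call takes 0.05 s, during which the arm holds its last target. There are 200 camera calls.

## Working session

There is one attempt and no reset: what is moved stays moved. The work goes in short steps, Python scripts to look and compute and a tool call to move; the robot and the scene stay as the last step left them, time stands still between calls to the robot, and variables do not carry over. Pictures are saved under pics/ and viewed, at most 10 in all, crops included, and the job is handed in when it is done.

Besides the shell and the picture viewer there is one more tool, called after "Call:" as name(argument=value, ...) on one line, values as JSON. arm_command: Moves the arm, as the interface text tells. Its arguments: {"type":"object","properties":{"targets":{"type":"array"}},"required":["targets"]}

```bash
ls; mkdir -p pics
cat > h.py <<'E'
import numpy as np, cv2, pickle
from bench import robot
from scipy.spatial.transform import Rotation as Ro
def snap(n):
    o=robot.get_obs(); s=robot.snapshot(n)
    if 'T' not in s:
        T=np.eye(4); T[:3,:3]=Ro.from_euler('xyz',o['ee_rot']).as_matrix() if len(o['ee_rot'])==3 else None; T[:3,3]=o['tool_pos']; s['T']=T@s['T_tool_cam']
    return s
def cloud(s):
    K=np.array([[s['fx'],0,s['cx']],[0,s['fy'],s['cy']],[0,0,1]])
    v,u=np.mgrid[:480,:640]
    p=cv2.undistortPoints(np.stack([u,v],-1).reshape(-1,1,2).astype(np.float32),K,np.array(s['dist_coeffs'],float)).reshape(480,640,2)
    z=s['range_z'][...,None]
    P=np.concatenate([p*z,z],-1)@s['T'][:3,:3].T+s['T'][:3,3]
    P[s['range_z']==0]=np.nan
    return P
E
python3 - <<'E'
from h import *
print(robot.get_obs())
for n in ('scene','side'):
    s=snap(n); pickle.dump(s,open(n+'.pkl','wb')); cv2.imwrite(f'pics/{n}0.png',s['color'][...,::-1]); print(n,s['T'][:3,3],s['T'][:3,2])
E
```

```text
pics
{'time': 0.0, 'joint_positions': array([-1.20309731e+00,  8.79163791e-02,  1.37220259e+00,  3.74436522e-06,
        1.68357676e+00, -1.03117076e-01]), 'qvel': array([-0.00152857, -0.00129406, -0.00098816, -0.00010481,  0.00156508,
       -0.00157238]), 'joint_torque': array([-1.70155483e-03, -3.40180349e+01, -3.02427721e+01,  7.15210475e-02,
        3.30743822e-02, -1.75575196e-04]), 'tool_pos': array([ 0.24928603, -0.48967112,  0.20435148]), 'ee_rot': array([-3.13950113e+00, -2.20180405e-04,  4.70816283e-01]), 'wrist_force': array([ 0.21791483,  0.97830828, -1.01645258]), 'wrist_torque': array([-0.04448629, -0.0692118 , -0.00549515]), 'finger_force': 0.0, 'width': 0.09422788596575454}
scene [0.10527291 0.84898646 0.79902699] [ 0.35845595 -0.72726662 -0.58531409]
side [0.50021089 0.96949667 0.91422752] [ 0.02478679 -0.76901934 -0.63874477]
```

View pics/scene0.png

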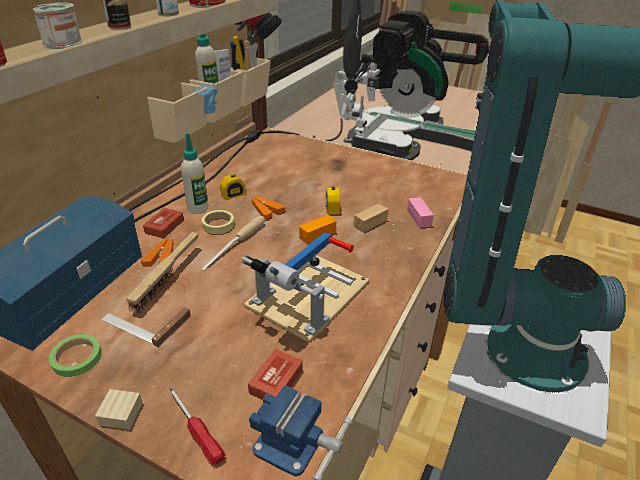

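View pics/side0.png

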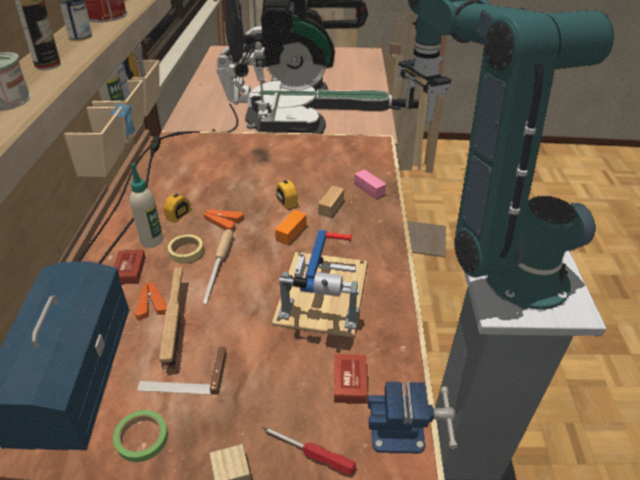

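Both views show the fixture at scene (308,297), its blue arm at (308,250) with the red handle at (340,244), the tan block at (371,217), the near tape at (333,200) and the near tin at (275,373). The orange and pink blocks are look-alikes.

```bash
cat > m.py <<'E'
from h import *
def comp(mask,uv):
    n,l=cv2.connectedComponents(mask.astype(np.uint8)); return l==l[uv[1],uv[0]] if mask[uv[1],uv[0]] else None
def info(name,P,m):
    p=P[m]; p=p[~np.isnan(p[:,0])]; 
    print(name,len(p),'med',np.median(p,0).round(4),'lo',np.percentile(p,2,axis=0).round(4),'hi',np.percentile(p,98,axis=0).round(4)); return p
def rect(name,P,m,frac=.006):
    p=info(name,P,m); zt=np.percentile(p[:,2],97); t=p[p[:,2]>zt-frac]
    r=cv2.minAreaRect((t[:,:2]*1000).astype(np.float32)); print('  top z',zt.round(4),'rect c,size,ang',r)
S={}
if __name__=='__main__':
  for n in ('scene','side'):
    s=pickle.load(open(n+'.pkl','rb')); P=cloud(s); c=cv2.cvtColor(s['color'],cv2.COLOR_RGB2HSV); H,Sa,V=[c[...,i].astype(int) for i in range(3)]
    P0=np.nan_to_num(P,nan=-9)
    x,y,z=[P0[...,i] for i in range(3)]
    print(n)
    uv={'scene':dict(block=(371,217),tape=(333,205),tin=(275,373),handle=(342,244),arm=(308,250)),'side':dict(block=(331,202),tape=(287,195),tin=(350,378),handle=(338,237),arm=(318,255))}[n]
    for k in ('block','tape','tin'):
        m=comp((z>0.008),uv[k]); 
        if m is not None: rect(k,P,m)
        else: print(k,P[uv[k][1],uv[k][0]])
    hx,hy=uv['handle']; w=np.zeros((480,640),bool); w[hy-12:hy+12,hx-18:hx+18]=1
    m=w&((H<8)|(H>172))&(Sa>170)&(z>.05); p=info('handle',P,m); 
    d=p-p.mean(0); print('  dir',np.linalg.svd(d)[2][0])
    w[:]=0; ax,ay=uv['arm']; w[ay-25:ay+25,ax-30:ax+30]=1
    m=w&(H>100)&(H<125)&(Sa>130)&(z>.05); p=info('arm',P,m); t=p[p[:,2]>np.percentile(p[:,2],50)]; print(cv2.fitLine((p[:,:2]).astype(np.float32),cv2.DIST_L2,0,.01,.01).ravel())
    # plate & posts
    b=(abs(z-.012)<.004)&(abs(x-.5)<.25)&(abs(y+.0)<.35)&(H>12)&(H<28)&(Sa<130)&(V>120)
    rect('plate',P,b,.02)
E
python3 m.py
```

```text
scene
block 554 med [ 0.5008 -0.2732  0.0365] lo [ 0.4703 -0.3301  0.0094] hi [ 0.5382 -0.235   0.0418]
  top z 0.0413 rect c,size,ang ((503.5538330078125, -285.5096435546875), (103.8311996459961, 45.87354278564453), 66.58759307861328)
tape 354 med [ 0.6265 -0.283   0.0459] lo [ 0.6053 -0.3162  0.0098] hi [ 0.6599 -0.2668  0.0675]
  top z 0.0671 rect c,size,ang ((634.72802734375, -301.6607666015625), (36.32332229614258, 40.59878158569336), 32.92816162109375)
tin 6742 med [0.3648 0.4378 0.063 ] lo [0.2731 0.2838 0.0101] hi [0.48   0.4802 0.1068]
  top z 0.1065 rect c,size,ang ((355.983154296875, 431.4591064453125), (75.24834442138672, 79.95421600341797), 0.23557531833648682)
handle 141 med [ 0.4789 -0.0233  0.104 ] lo [ 0.4522 -0.0327  0.0962] hi [ 0.5123 -0.0155  0.1091]
  dir [-0.99150979  0.1275485  -0.0252926 ]
arm 550 med [0.53   0.0438 0.1099] lo [ 0.5159 -0.0311  0.0894] hi [0.5481 0.1118 0.1142]
[0.14522673 0.9893984  0.53021854 0.04201816]
plate 2467 med [0.5001 0.0886 0.0114] lo [ 0.4179 -0.0506  0.0085] hi [0.6112 0.1934 0.0145]
  top z 0.0141 rect c,size,ang ((555.63482666
[... 565 characters left out ...]
.38   0.4359 0.0619] lo [0.2744 0.283  0.0098] hi [0.4813 0.4797 0.1073]
  top z 0.107 rect c,size,ang ((356.7457275390625, 431.3460693359375), (81.50028228759766, 76.10079956054688), 89.28128051757812)
handle 111 med [ 0.4826 -0.0256  0.1041] lo [ 0.4538 -0.0332  0.0987] hi [ 0.5114 -0.014   0.1095]
  dir [-0.98770744  0.1541839   0.02571644]
arm 374 med [0.5339 0.0566 0.1112] lo [ 0.5176 -0.0304  0.1044] hi [0.5496 0.1295 0.1149]
[0.1424338  0.9898043  0.5338714  0.05467885]
plate 2573 med [0.5055 0.1056 0.0109] lo [ 0.4177 -0.0522  0.0082] hi [0.6189 0.193  0.0147]
  top z 0.0144 rect c,size,ang ((528.7265625, 84.44454956054688), (625.8175048828125, 241.63473510742188), 70.62815856933594)
```

```bash
cat >> h.py <<'E'
def rel(pos,yaw,pitch=0.,roll=np.pi):
    o=robot.get_obs(); R0=Ro.from_euler('xyz',o['ee_rot']); R1=Ro.from_euler('xyz',[roll,pitch,yaw])
    print('row',np.degrees((R0.inv()*R1).as_rotvec()).round(1),(R0.inv().apply(np.array(pos)-o['tool_pos'])*1000).round(1))
E
python3 - <<'E'
from h import *
rel((.46,-.03,.26),-.143)
rel((.480,-.028,.16),-.143)
s=robot.snapshot('wrist'); print(s['T_tool_cam'],s['fx'])
E
```

```text
row [-0.1  0.  35.2] [ 396.3 -314.2  -54.9]
row [-0.1  0.  35.2] [ 415.  -306.7   45.1]
[[-3.66028123e-04 -9.68155298e-01 -2.50350126e-01  7.35824462e-02]
 [ 9.99999930e-01 -3.72472949e-04 -2.16354564e-05  1.25338948e-04]
 [-7.23021680e-05 -2.50350117e-01  9.68155367e-01 -1.80183137e-01]
 [ 0.00000000e+00  0.00000000e+00  0.00000000e+00  1.00000000e+00]] 335.0404947533571
```

Call:
arm_command(targets=[0, 0, 35.2, 396, -314, -90, -1, 0, 0, 35.2, 396, -314, -90, -1, 0, 0, 35.2, 396, -314, -90, -1, 0, 0, 35.2, 396, -314, -90, -1, 0, 0, 35.2, 396, -314, -90, -1, 0, 0, 35.2, 396, -314, -90, -1, 0, 0, 35.2, 396, -314, -90, -1, 0, 0, 35.2, 396, -314, -90, -1, 0, 0, 35.2, 396, -314, -90, -1, 0, 0, 35.2, 396, -314, -90, -1, 0, 0, 35.2, 396, -314, -90, -1, 0, 0, 35.2, 396, -314, -90, -1, 0, 0, 35.2, 396, -314, -90, -1, 0, 0, 35.2, 396, -314, -90, -1])

```text
time: 1.55
tool_pos: [0.4594, -0.0317, 0.295]
ee_rot: [3.141, 0.001, -0.145]
wrist_force: [1.0, -0.9, -0.4]
width: 0.094
finger_force: 0.0
```

Run:
```python
from h import *
o=robot.get_obs(); print(o['time'],o['tool_pos'],o['ee_rot'],o['wrist_force'])
s=snap('wrist'); pickle.dump(s,open('w1.pkl','wb')); cv2.imwrite('pics/w1.png',s['color'][...,::-1])
```

```text
1.55 [ 0.45944547 -0.03170314  0.29495775] [ 3.14099401e+00  1.02373245e-03 -1.45118898e-01] [ 0.97334721 -0.87003939 -0.40569178]
```

View pics/w1.png

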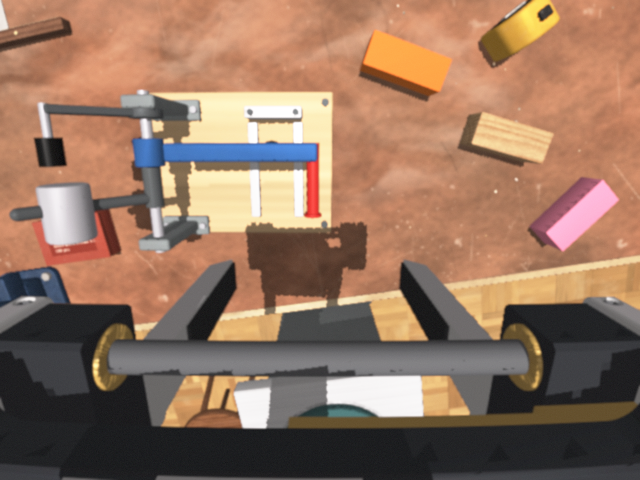

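The wrist view shows the handle at (313,187), white rails at columns 254 and 299, the fence at (272,112), the block at (506,138), and the buffer at (50,150).

```bash
cat > m2.py <<'E'
from m import *
s=pickle.load(open('w1.pkl','rb')); P=cloud(s); P0=np.nan_to_num(P,nan=-9); z=P0[...,2]
c=cv2.cvtColor(s['color'],cv2.COLOR_RGB2HSV); H,Sa,V=[c[...,i].astype(int) for i in range(3)]
c_,s_=np.cos(-.1435),np.sin(-.1435)
F=lambda p:(np.c_[(p[:,0]*c_+p[:,1]*s_),(-p[:,0]*s_+p[:,1]*c_),p[:,2]])  # rotated frame
def win(r0,r1,c0,c1):
    w=np.zeros((480,640),bool); w[r0:r1,c0:c1]=1; return w
def rp(name,m):
    p=P[m]; p=p[~np.isnan(p[:,0])]; q=F(p); print(name,len(p),'med',np.median(q,0).round(4),'lo',np.percentile(q,2,axis=0).round(4),'hi',np.percentile(q,98,axis=0).round(4))
    return p
red=((H<8)|(H>172))&(Sa>170)
p=rp('handle',win(140,220,300,330)&red&(z>.05)); print(cv2.fitLine(p[:,:2].astype(np.float32),cv2.DIST_L2,0,.01,.01).ravel())
p=rp('arm',win(140,165,170,312)&(H>100)&(H<125)&(Sa>130)&(z>.05)); print(cv2.fitLine(p[:,:2].astype(np.float32),cv2.DIST_L2,0,.01,.01).ravel())
wh=(Sa<60)&(V>170)
p=rp('railL',win(165,216,246,262)&wh); print(cv2.fitLine(p[:,:2].astype(np.float32),cv2.DIST_L2,0,.01,.01).ravel())
p=rp('railR',win(165,216,290,304)&wh); print(cv2.fitLine(p[:,:2].astype(np.float32),cv2.DIST_L2,0,.01,.01).ravel())
rp('fence',win(105,119,245,302)&(z>.035)&(z<.06))
rp('plate',win(90,240,155,335)&(abs(z-.012)<.004)&(Sa>60)&(H<30))
m=comp((z>.008),(506,138)); rect('block',P,m); rect('tape',P,comp(z>.008,(520,30)))
rp('post1',win(90,120,120,205)&(z>.03)); rp('post2',win(215,250,140,212)&(z>.03)); rp('cw',win(185,242,38,92)&(z>.05)&(Sa<60))
rp('buffer',win(138,166,36,64)&(V<50)&(z>.02))
E
python3 m2.py
```

```text
handle 590 med [0.4847 0.0406 0.107 ] lo [0.4554 0.0352 0.104 ] hi [0.5132 0.0464 0.1098]
[ 0.98916316 -0.14682041  0.48514622 -0.02924712]
arm 2399 med [0.5251 0.1151 0.1134] lo [0.5166 0.0436 0.1116] hi [0.5335 0.1887 0.1151]
[0.1468885  0.989153   0.53624266 0.0392837 ]
railL 501 med [0.4712 0.1202 0.0225] lo [0.4384 0.114  0.0122] hi [0.4995 0.1311 0.0245]
[ 0.9919388  -0.12671769  0.48287794  0.05190915]
railR 501 med [0.4724 0.061  0.0225] lo [0.438  0.0545 0.0116] hi [0.4992 0.0708 0.0243]
[ 0.9935651  -0.11326262  0.474478   -0.00673562]
fence 687 med [0.5716 0.089  0.043 ] lo [0.5654 0.0559 0.0407] hi [0.5786 0.1226 0.0466]
plate 14366 med [0.4957 0.1416 0.0129] lo [0.4154 0.018  0.0109] hi [0.5981 0.2455 0.0147]
block 2962 med [ 0.5069 -0.2815  0.0407] lo [ 0.4737 -0.3339  0.0118] hi [ 0.5385 -0.2373  0.0425]
  top z 0.0424 rect c,size,ang ((505.45257568359375, -288.4715576171875), (101.38361358642578, 40.914554595947266), 67.16567993164062)
tape 2682 med [ 0.63   -0.2906  0.0599] lo [ 0.6065 -0.3276  0.0118] hi [ 0.6567 -0.2701  0.0712]
  top z 0.0708 rect c,size,ang ((636.2802734375, -306.7537841796875), (38.03065490722656, 35.90797424316406), 36.55583953857422)
post1 1396 med [0.5736 0.2113 0.1148] lo [0.5616 0.2014 0.0389] hi [0.5875 0.2346 0.1257]
post2 1207 med [0.4303 0.2151 0.1046] lo [0.4186 0.2022 0.0337] hi [0.4538 0.235  0.1177]
cw 2894 med [0.4751 0.2638 0.1837] lo [0.4487 0.2531 0.1637] hi [0.4984 0.2876 0.1886]
buffer 507 med [0.5289 0.2727 0.1745] lo [0.5178 0.2694 0.1663] hi [0.54   0.2846 0.1793]
```

```bash
cat >> m2.py <<'E'
print('---')
rp('p1top',win(90,120,120,165)&(z>.108)); rp('p2top',win(215,250,130,180)&(z>.108)); rp('hub',win(135,170,130,166)&(H>100)&(H<125)&(Sa>130)&(z>.1))
rel((.4858,-.0292,.081),-.1465)
E
python3 m2.py | sed -n '/---/,$p'
```

```text
---
p1top 873 med [0.5727 0.2177 0.1168] lo [0.5619 0.2018 0.1091] hi [0.5843 0.2354 0.1261]
p2top 414 med [0.4258 0.2185 0.1163] lo [0.4186 0.2029 0.1086] hi [0.431  0.2367 0.1182]
hub 805 med [0.5257 0.2131 0.1143] lo [0.5115 0.1972 0.1031] hi [0.5385 0.2292 0.1178]
row [0. 0. 0.] [ 25.9  -6.6 214. ]
```

Call:
arm_command(targets=[0, 0, 0, 26, -6.6, 40, -1, 0, 0, 0, 26, -6.6, 80, -1, 0, 0, 0, 26, -6.6, 120, -1, 0, 0, 0, 26, -6.6, 160, -1, 0, 0, 0, 26, -6.6, 190, -1, 0, 0, 0, 26, -6.6, 205, -1, 0, 0, 0, 26, -6.6, 214, -1, 0, 0, 0, 26, -6.6, 214, -1, 0, 0, 0, 26, -6.6, 214, -1])

```text
time: 2.5
tool_pos: [0.4872, -0.0286, 0.0825]
ee_rot: [3.141, -0.002, -0.145]
wrist_force: [0.8, -0.1, 1.6]
width: 0.0938
finger_force: 0.0
```

Run:
```python
from h import *
o=robot.get_obs(); print(o['tool_pos'],o['ee_rot'],o['wrist_force'])
s=snap('wrist'); cv2.imwrite('pics/w2.png',s['color'][60:360,100:560,::-1])
rel((.4858,-.0292,.081),-.1465)
```

```text
[ 0.48720657 -0.02861811  0.0824708 ] [ 3.14139608e+00 -1.69536169e-03 -1.44648199e-01] [ 0.77005915 -0.07925743  1.56527612]
row [ 0.  -0.2  0.1] [-1.7  0.9  1.9]
```

View pics/w2.png

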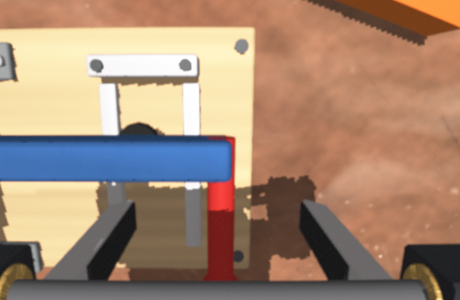

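The handle (crop 220,240) lies midway between the fingers. I'm closing on it.

Call:
arm_command(targets=[0, 0, 0, -1, 0.5, 1.5, 0.5, 0, 0, 0, -1, 0.5, 1.5, 1, 0, 0, 0, -1, 0.5, 1.5, 1, 0, 0, 0, -1, 0.5, 1.5, 1, 0, 0, 0, -1, 0.5, 1.5, 1, 0, 0, 0, -1, 0.5, 1.5, 1, 0, 0, 0, -1, 0.5, 1.5, 1, 0, 0, 0, -1, 0.5, 1.5, 1])

```text
time: 3.35
tool_pos: [0.4856, -0.0283, 0.08]
ee_rot: [3.142, -0.0, -0.144]
wrist_force: [0.1, -0.0, -0.4]
width: 0.0332
finger_force: 0.0
```

Call:
arm_command(targets=[0, 0, 0, 0, 0, 0, 1, 0, 0, 0, 0, 0, 0, 1, 0, 0, 0, 0, 0, 0, 1, 0, 0, 0, 0, 0, 0, 1, 0, 0, 0, 0, 0, 0, 1])

```text
time: 3.85
tool_pos: [0.4853, -0.0299, 0.0799]
ee_rot: [3.138, 0.0, -0.144]
wrist_force: [-0.8, -5.7, -0.4]
width: 0.0131
finger_force: 30.0
```

```bash
python3 -c "
import numpy as np
for a in np.arange(.05,2.21,.05): print(round(a,2),round(-180*(1-np.cos(a)),1),round(-180*np.sin(a),1))"
```

```text
0.05 -0.2 -9.0
0.1 -0.9 -18.0
0.15 -2.0 -26.9
0.2 -3.6 -35.8
0.25 -5.6 -44.5
0.3 -8.0 -53.2
0.35 -10.9 -61.7
0.4 -14.2 -70.1
0.45 -17.9 -78.3
0.5 -22.0 -86.3
0.55 -26.5 -94.1
0.6 -31.4 -101.6
0.65 -36.7 -108.9
0.7 -42.3 -116.0
0.75 -48.3 -122.7
0.8 -54.6 -129.1
0.85 -61.2 -135.2
0.9 -68.1 -141.0
0.95 -75.3 -146.4
1.0 -82.7 -151.5
1.05 -90.4 -156.1
1.1 -98.4 -160.4
1.15 -106.5 -164.3
1.2 -114.8 -167.8
1.25 -123.2 -170.8
1.3 -131.9 -173.4
1.35 -140.6 -175.6
1.4 -149.4 -177.4
1.45 -158.3 -178.7
1.5 -167.3 -179.5
1.55 -176.3 -180.0
1.6 -185.3 -179.9
1.65 -194.2 -179.4
1.7 -203.2 -178.5
1.75 -212.1 -177.1
1.8 -220.9 -175.3
1.85 -229.6 -173.0
1.9 -238.2 -170.3
1.95 -246.6 -167.2
2.0 -254.9 -163.7
2.05 -263.0 -159.7
2.1 -270.9 -155.4
2.15 -278.5 -150.6
2.2 -285.9 -145.5
```

Call:
arm_command(targets=[0, 0, 0, 0, -0.1, -4.5, 1, 0, 0, 0, 0, -0.5, -13, 1, 0, 0, 0, 0, -1.4, -22.5, 1, 0, 0, 0, 0, -2.8, -31.4, 1, 0, 0, 0, 0, -4.6, -40.2, 1, 0, 0, 0, 0, -6.8, -48.9, 1, 0, 0, 0, 0, -8, -53.2, 1])

```text
time: 4.55
tool_pos: [0.4865, -0.0224, 0.1335]
ee_rot: [3.137, -0.0, -0.145]
wrist_force: [-0.9, -7.0, -1.5]
width: 0.0133
finger_force: 30.0
```

Call:
arm_command(targets=[0, 0, 0, 0, -1.4, -4.3, 1, 0, 0, 0, 0, -4.5, -12.7, 1, 0, 0, 0, 0, -8, -21, 1, 0, 0, 0, 0, -12, -29, 1, 0, 0, 0, 0, -16.2, -37, 1, 0, 0, 0, 0, -21, -44.7, 1, 0, 0, 0, 0, -26, -52, 1, 0, 0, 0, 0, -31.5, -59.2, 1, 0, 0, 0, 0, -37.3, -66.2, 1, 0, 0, 0, 0, -43.4, -72.7, 1, 0, 0, 0, 0, -49.9, -79, 1, 0, 0, 0, 0, -56.6, -84.9, 1, 0, 0, 0, 0, -63.7, -90.5, 1, 0, 0, 0, 0, -71, -95.8, 1, 0, 0, 0, 0, -74.7, -98.3, 1])

```text
time: 6.05
tool_pos: [0.4979, 0.0516, 0.2353]
ee_rot: [3.137, -0.005, -0.145]
wrist_force: [-2.3, -6.1, 9.1]
width: 0.0131
finger_force: 30.0
```

Call:
arm_command(targets=[0, 0, 0, 0, -2.5, -4, 1, 0, 0, 0, 0, -9.5, -8.5, 1, 0, 0, 0, 0, -17.5, -12.5, 1, 0, 0, 0, 0, -26, -16.5, 1, 0, 0, 0, 0, -34.5, -20, 1, 0, 0, 0, 0, -39, -22, 1])

```text
time: 6.65
tool_pos: [0.504, 0.0937, 0.2538]
ee_rot: [-3.14, -0.002, -0.142]
wrist_force: [4.2, -0.3, 0.9]
width: 0.013
finger_force: 30.0
```

Call:
arm_command(targets=[0, 0, 0, 0, -4.3, -1.4, 1, 0, 0, 0, 0, -12, -3.4, 1, 0, 0, 0, 0, -20.5, -5.1, 1, 0, 0, 0, 0, -29, -6.5, 1, 0, 0, 0, 0, -38, -7.5, 1, 0, 0, 0, 0, -47, -8, 1, 0, 0, 0, 0, -56, -8.1, 1, 0, 0, 0, 0, -64, -7.8, 1, 0, 0, 0, 0, -69, -7.4, 1, 0, 0, 0, 0, -71, -7.2, 1])

```text
time: 7.65
tool_pos: [0.514, 0.1636, 0.2594]
ee_rot: [-3.141, -0.0, -0.143]
wrist_force: [6.1, 0.9, 0.7]
width: 0.0131
finger_force: 30.0
```

Run:
```python
from h import *
s=snap('scene'); cv2.imwrite('pics/sc2.png',cv2.resize(s['color'][180:360,180:420,::-1],None,fx=3,fy=3))
o=robot.get_obs();print(o['wrist_force'],o['tool_pos'])
```

```text
[5.30242566 1.46260671 0.06350936] [0.51405029 0.16377483 0.25943089]
```

View pics/sc2.png

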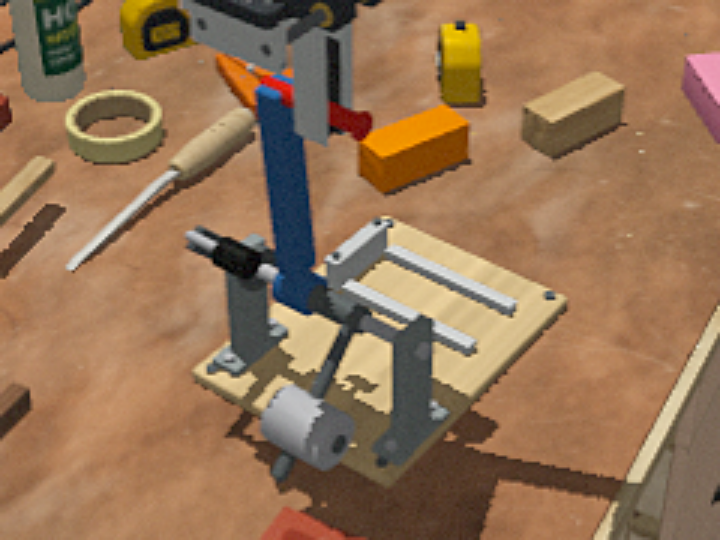

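The arm stands just past upright and is held by the fingers. The buffer, at (235,255) in the crop, has not been reached yet. I'll go on in small steps.

Call:
arm_command(targets=[0, 0, 0, 0.5, -5, 0.5, 1, 0, 0, 0, 1, -10, 1.2, 1, 0, 0, 0, 1.5, -15, 2, 1, 0, 0, 0, 1.5, -18, 2.5, 1, 0, 0, 0, 1.5, -18, 2.5, 1])

```text
time: 8.2
tool_pos: [0.5166, 0.1809, 0.2571]
ee_rot: [-3.142, 0.003, -0.142]
wrist_force: [2.1, 1.3, -2.6]
width: 0.0128
finger_force: 30.0
```

Call:
arm_command(targets=[0, 0, 0, 0, -3, 0.6, 1, 0, 0, 0, 0, -6, 1.3, 1, 0, 0, 0, 0, -7, 1.5, 1, 0, 0, 0, 0, -7, 1.5, 1])

```text
time: 8.6
tool_pos: [0.5176, 0.1871, 0.256]
ee_rot: [3.141, 0.002, -0.143]
wrist_force: [0.9, 0.1, -5.0]
width: 0.0134
finger_force: 30.0
```

Call:
arm_command(targets=[0, 0, 0, 0, -3, 1.2, 1, 0, 0, 0, 0, -6, 2.5, 1, 0, 0, 0, 0, -6, 2.5, 1])

```text
time: 8.9
tool_pos: [0.5187, 0.1939, 0.2543]
ee_rot: [-3.14, 0.001, -0.143]
wrist_force: [-0.8, 1.9, -0.8]
width: 0.0133
finger_force: 30.0
```

Call:
arm_command(targets=[0, 0, 0, 0, -3, 0.8, 1, 0, 0, 0, 0, -6, 1.7, 1, 0, 0, 0, 0, -6, 1.7, 1])

```text
time: 9.2
tool_pos: [0.5196, 0.1996, 0.2525]
ee_rot: [-3.141, 0.001, -0.143]
wrist_force: [-3.8, 2.8, -1.2]
width: 0.013
finger_force: 30.0
```

Call:
arm_command(targets=[0, 0, 0, -0.5, -3, 0.9, 1, 0, 0, 0, -0.7, -6, 1.9, 1, 0, 0, 0, -0.7, -6, 1.9, 1])

```text
time: 9.5
tool_pos: [0.5205, 0.2054, 0.2505]
ee_rot: [-3.141, -0.001, -0.143]
wrist_force: [-0.6, 2.5, -0.2]
width: 0.0133
finger_force: 30.0
```

Call:
arm_command(targets=[0, 0, 0, 0, -3, 1, 1, 0, 0, 0, 0, -6, 2.1, 1, 0, 0, 0, 0, -6, 2.1, 1])

```text
time: 9.8
tool_pos: [0.5214, 0.2113, 0.2481]
ee_rot: [-3.141, -0.001, -0.143]
wrist_force: [1.0, 2.3, -1.0]
width: 0.013
finger_force: 30.0
```

Call:
arm_command(targets=[0, 0, 0, 0, -3, 1.1, 1, 0, 0, 0, 0, -6, 2.4, 1, 0, 0, 0, 0, -6, 2.4, 1])

```text
time: 10.1
tool_pos: [0.5223, 0.2172, 0.246]
ee_rot: [-3.141, -0.001, -0.143]
wrist_force: [1.5, 1.6, -1.7]
width: 0.0134
finger_force: 30.0
```

Call:
arm_command(targets=[0, 0, 0, 0, -3, 1.3, 1, 0, 0, 0, 0, -6, 2.7, 1, 0, 0, 0, 0, -6, 2.7, 1])

```text
time: 10.4
tool_pos: [0.5232, 0.2233, 0.2433]
ee_rot: [-3.141, -0.001, -0.143]
wrist_force: [3.2, 1.7, -1.3]
width: 0.0133
finger_force: 30.0
```

Call:
arm_command(targets=[0, 0, 0, 0.5, -2.7, 1.3, 1, 0, 0, 0, 0.7, -5.5, 2.7, 1, 0, 0, 0, 0.7, -5.5, 2.7, 1])

```text
time: 10.7
tool_pos: [0.524, 0.2287, 0.2404]
ee_rot: [-3.141, 0.001, -0.143]
wrist_force: [2.1, 2.4, -1.0]
width: 0.0131
finger_force: 30.0
```

Call:
arm_command(targets=[0, 0, 0, 0.3, -2.7, 1.4, 1, 0, 0, 0, 0.4, -5.4, 2.9, 1, 0, 0, 0, 0.4, -5.4, 2.9, 1])

```text
time: 11.0
tool_pos: [0.5244, 0.2306, 0.2393]
ee_rot: [3.136, 0.0, -0.146]
wrist_force: [-3.7, -6.4, 5.4]
width: 0.013
finger_force: 30.0
```

Contact with the buffer: the tool moved 1.9 of 5.4 mm and now reads −6.4 and +5.4 N. I'm easing back before letting go.

Call:
arm_command(targets=[0, 0, 0, 0, 2.2, -1.2, 1, 0, 0, 0, 0, 2.2, -1.2, 1, 0, 0, 0, 0, 2.2, -1.2, 1])

```text
time: 11.3
tool_pos: [0.5244, 0.2304, 0.2394]
ee_rot: [3.14, 0.001, -0.144]
wrist_force: [-4.3, -2.6, 3.9]
width: 0.0133
finger_force: 30.0
```

Call:
arm_command(targets=[0, 0, 0, 0, 0.8, -0.5, 0.6, 0, 0, 0, 0, 0.8, -0.5, 0.2, 0, 0, 0, 0, 0.8, -0.5, -0.2, 0, 0, 0, 0, 0.8, -0.5, -0.6, 0, 0, 0, 0, 0.8, -0.5, -1, 0, 0, 0, 0, 0.8, -0.5, -1, 0, 0, 0, 0, 0.8, -0.5, -1, 0, 0, 0, 0, 0.8, -0.5, -1, 0, 0, 0, 0, 0.8, -0.5, -1, 0, 0, 0, 0, 0.8, -0.5, -1])

```text
time: 12.3
tool_pos: [0.5249, 0.2304, 0.2395]
ee_rot: [3.142, -0.0, -0.144]
wrist_force: [-0.3, -0.1, 0.2]
width: 0.087
finger_force: 0.0
```

Run:
```python
from h import *
o=robot.get_obs(); print(o['width'],o['finger_force'],o['wrist_force'])
s=snap('scene'); cv2.imwrite('pics/sc3.png',cv2.resize(s['color'][180:360,180:420,::-1],None,fx=3,fy=3))
```

```text
0.08704228087297065 0.0 [-0.29235145 -0.09619843  0.17828826]
```

View pics/sc3.png

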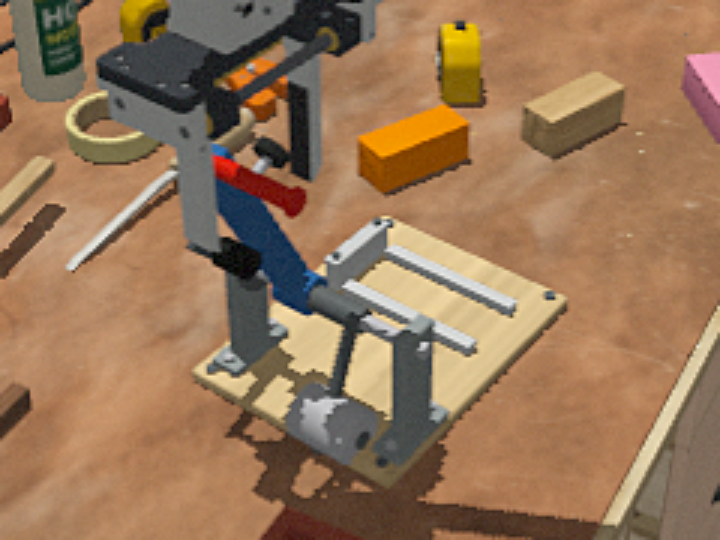

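The arm lies on its buffer and the fingers are open clear of the handle. I'm retreating straight up.

Call:
arm_command(targets=[0, 0, 0, 0, 0, -20, -1, 0, 0, 0, 0, 0, -50, -1, 0, 0, 0, 0, 0, -80, -1, 0, 0, 0, 0, 0, -100, -1, 0, 0, 0, 0, 0, -100, -1])

```text
time: 12.85
tool_pos: [0.5259, 0.2307, 0.3435]
ee_rot: [-3.138, -0.007, -0.144]
wrist_force: [-0.3, 0.5, 0.0]
width: 0.094
finger_force: 0.0
```

Run:
```python
from h import *
rel((.475,-.36,.23),1.172)
```

```text
row [  0.1  -0.5 -75.4] [ 33.4 592.3 111.8]
```

Call:
arm_command(targets=[0, 0, -4, 5, 50, 0, -1, 0, 0, -12, 8, 100, 0, -1, 0, 0, -20, 10, 150, 5, -1, 0, 0, -28, 12, 200, 10, -1, 0, 0, -36, 15, 250, 20, -1, 0, 0, -44, 18, 300, 30, -1, 0, 0, -52, 20, 350, 45, -1, 0, 0, -60, 24, 400, 60, -1, 0, 0, -68, 28, 450, 80, -1, 0, 0, -75.4, 31, 500, 95, -1, 0, -0.5, -75.4, 33, 550, 112, -1, 0, -0.5, -75.4, 33, 592, 112, -1, 0, -0.5, -75.4, 33, 592, 112, -1, 0, -0.5, -75.4, 33, 592, 112, -1, 0, -0.5, -75.4, 33, 592, 112, -1])

```text
time: 14.35
tool_pos: [0.4719, -0.3603, 0.2251]
ee_rot: [-3.133, 0.004, 1.171]
wrist_force: [0.7, 0.1, 0.8]
width: 0.0941
finger_force: 0.0
```

Run:
```python
from m import *
o=robot.get_obs(); print(o['tool_pos'],o['ee_rot'])
s=snap('wrist'); P=cloud(s); z=np.nan_to_num(P[...,2],nan=-9)
d=np.hypot(P[...,0]-.5045,P[...,1]+.288); ok=(z>.034)&(z<.05)&(d<.08)
rect('block',P,ok)
cv2.imwrite('pics/w3.png',s['color'][...,::-1])
rel((.5045,-.288,.08),1.172)
```

```text
[ 0.47191561 -0.36029567  0.22509911] [-3.13292131  0.00443047  1.17055396]
block 3737 med [ 0.5063 -0.2869  0.0409] lo [ 0.476  -0.3347  0.0393] hi [ 0.5357 -0.2422  0.0425]
  top z 0.0424 rect c,size,ang ((505.6737365722656, -288.8450012207031), (99.53148651123047, 40.16440963745117), 67.51225280761719)
row [-0.4  0.3  0. ] [ 79.    2.7 145.9]
```

View pics/w3.png

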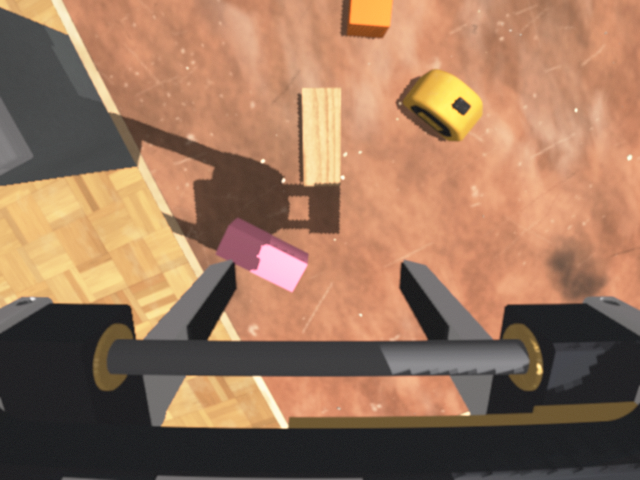

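The block is upright in view at (321,136), with the tape clear at (445,105). The wrist fix agrees with the earlier ones.

Call:
arm_command(targets=[-0.4, 0.3, 0.2, 30, 2, 30, -0.5, -0.4, 0.3, 0.2, 60, 4, 70, -0.5, -0.4, 0.3, 0.2, 79, 4, 110, -0.5, -0.4, 0.3, 0.2, 79, 4, 140, -0.5, -0.4, 0.3, 0.2, 79, 4, 146, -0.5, -0.4, 0.3, 0.2, 79, 4, 146, -0.5])

```text
time: 15.0
tool_pos: [0.5061, -0.288, 0.0807]
ee_rot: [3.141, 0.001, 1.171]
wrist_force: [0.2, -0.8, -0.1]
width: 0.0704
finger_force: 0.0
```

Run:
```python
from h import *
rel((.5057,-.2888,.014),1.1765); print(robot.get_obs()['width'])
```

```text
row [ 0.   0.  -0.3] [-0.8 -0.1 66.7]
0.07039206715987129
```

Call:
arm_command(targets=[0, 0, -0.3, -0.8, 0, 25, -0.5, 0, 0, -0.3, -0.8, 0, 48, -0.5, 0, 0, -0.3, -0.8, 0, 62, -0.5, 0, 0, -0.3, -0.8, 0, 67, -0.5, 0, 0, -0.3, -0.8, 0, 67, 0, 0, 0, -0.3, -0.8, 0, 67, 0.5, 0, 0, -0.3, -0.8, 0, 67, 1, 0, 0, -0.3, -0.8, 0, 67, 1, 0, 0, -0.3, -0.8, 0, 67, 1, 0, 0, -0.3, -0.8, 0, 67, 1, 0, 0, -0.3, -0.8, 0, 67, 1])

```text
time: 16.1
tool_pos: [0.5063, -0.2908, 0.0149]
ee_rot: [3.138, 0.002, 1.174]
wrist_force: [-1.0, 0.1, 5.8]
width: 0.0395
finger_force: 30.0
```

Run:
```python
from h import *
o=robot.get_obs(); print(o['tool_pos'],o['ee_rot'])
rel(np.array(o['tool_pos'])+[0,0,.12],1.1765)
```

```text
[ 0.50634881 -0.29080393  0.01494117] [3.13822382e+00 1.62703793e-03 1.17416596e+00]
row [ 0.2  0.1 -0.1] [  -0.2    0.4 -120. ]
```

Call:
arm_command(targets=[0, 0, 0, 0, 0, -15, 1, 0, 0, 0, 0, 0, -45, 1, 0, 0, 0, 0, 0, -80, 1, 0, 0, 0, 0, 0, -120, 1, 0, 0, 0, 0, 0, -130, 1, 0, 0, 0, 0, 0, -130, 1])

```text
time: 16.7
tool_pos: [0.5068, -0.2909, 0.1464]
ee_rot: [3.135, 0.002, 1.174]
wrist_force: [1.0, -0.2, -0.6]
width: 0.0398
finger_force: 30.0
```

Run:
```python
from h import *
rel((.5095,.0177,.10),-.1465); rel((.5095,.0177,.14),-.1465)
```

```text
row [ 0.4 -0.1 75.7] [ 285.8 -117.1   44.9]
row [ 0.4 -0.1 75.7] [ 285.7 -116.8    4.9]
```

Call:
arm_command(targets=[0, 0, 8, 30, -12, 0, 1, 0, 0, 16, 62, -25, 0, 1, 0, 0, 24, 94, -38, 2, 1, 0, 0, 32, 126, -52, 4, 1, 0, 0, 40, 158, -65, 5, 1, 0, 0, 48, 190, -78, 5, 1, 0, 0, 56, 222, -90, 5, 1, 0.4, 0, 64, 250, -102, 5, 1, 0.4, -0.1, 72, 275, -112, 5, 1, 0.4, -0.1, 75.7, 286, -117, 15, 1, 0.4, -0.1, 75.7, 286, -117, 30, 1, 0.4, -0.1, 75.7, 286, -117, 45, 1, 0.4, -0.1, 75.7, 286, -117, 45, 1, 0.4, -0.1, 75.7, 286, -117, 45, 1])

```text
time: 18.1
tool_pos: [0.507, 0.0188, 0.0963]
ee_rot: [-3.139, 0.008, -0.147]
wrist_force: [-0.4, -0.4, 0.1]
width: 0.0395
finger_force: 30.0
```

```bash
cat > m3.py <<'E'
from m import *
import sys
o=robot.get_obs(); print(o['tool_pos'],o['ee_rot'],o['width'])
s=snap('wrist'); pickle.dump(s,open('w4.pkl','wb')); P=cloud(s); P0=np.nan_to_num(P,nan=-9); z=P0[...,2]
cv2.imwrite(sys.argv[1],s['color'][...,::-1])
c_,s_=np.cos(.1465),-np.sin(.1465)
u=P0[...,0]*c_+P0[...,1]*s_; v=-P0[...,0]*s_+P0[...,1]*c_
c=cv2.cvtColor(s['color'],cv2.COLOR_RGB2HSV); H,Sa,V=[c[...,i].astype(int) for i in range(3)]
t=o['tool_pos']; print('tcp uv',t[0]*c_+t[1]*s_,-t[0]*s_+t[1]*c_)
def st(n,m):
    if m.sum()<20: print(n,'few'); return
    q=np.c_[u[m],v[m],z[m]]; print(n,m.sum(),'med',np.median(q,0).round(4),'lo',np.percentile(q,1,axis=0).round(4),'hi',np.percentile(q,99,axis=0).round(4))
    r=cv2.minAreaRect((q[:,:2]*1000).astype(np.float32)); print('   ',[np.round(a,1) for a in r])
near=(u>.40)&(u<.62)&(v>-.02)&(v<.19)
zb=t[2]-.015+.04
st('blocktop',near&(abs(z-zb)<.004)&(Sa>40)&(abs(v-.09)<.03))
wh=(Sa<70)&(V>100)&near
st('rails L',wh&(abs(z-.0225)<.003)&(v>.09)); st('rails R',wh&(abs(z-.0225)<.003)&(v<.09)); st('fence',wh&(abs(z-.0425)<.003)&(u>.54))
E
python3 m3.py pics/w4.png
```

```text
[0.50695751 0.01879437 0.0962668 ] [-3.13949738  0.00793162 -0.14709432] 0.03953540973350577
tcp uv 0.49878346702559656 0.09259694087551763
blocktop 12098 med [0.5156 0.0932 0.1221] lo [0.4744 0.0735 0.1205] hi [0.5505 0.1126 0.1236]
    [array([511.8,  87.5]), array([78.1, 52.2]), np.float64(0.2)]
rails L 545 med [0.5493 0.1229 0.0227] lo [0.4884 0.1153 0.0199] hi [0.5781 0.1898 0.0243]
    [array([548.1, 140.2]), array([122.5,  54. ]), np.float64(35.5)]
rails R 833 med [0.5418 0.0596 0.0228] lo [0.4832 0.0563 0.0206] hi [0.5604 0.068  0.0244]
    [array([521.3,  62.1]), array([79.4, 12.2]), np.float64(0.2)]
fence 1913 med [0.5721 0.0914 0.0428] lo [0.5654 0.057  0.0409] hi [0.578  0.1261 0.0453]
    [array([571.7,  91.4]), array([71. , 12.7]), np.float64(90.0)]
```

View pics/w4.png

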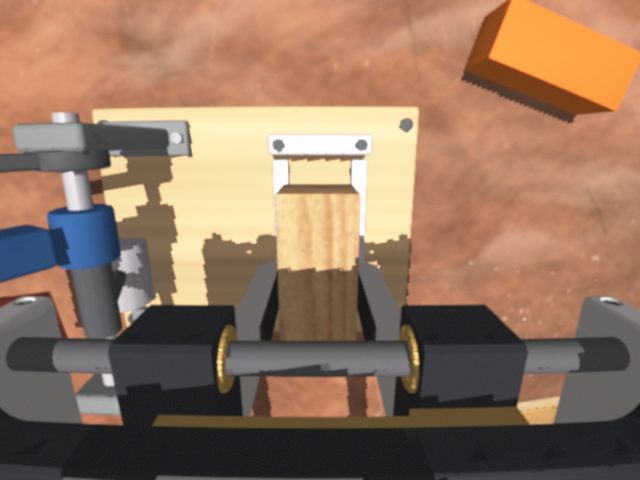

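The block hangs in line with the channel, its end at row 188, the rails beneath and the fence at row 145. It needs about 1.3 mm to −y.

Run:
```python
from h import *
c,s=np.cos(.1465),-np.sin(.1465); u,v=.4988,.0913
for z in (.04,.0265): rel((u*c-v*s,u*s+v*c,z),-.1465,0.001)
```

```text
row [-0.1  0.3 -0. ] [-0.5  1.4 57.4]
row [-0.1  0.3 -0. ] [-0.5  1.5 70.9]
```

Call:
arm_command(targets=[-0.1, 0.3, 0, -0.5, 1.4, 20, 1, -0.1, 0.3, 0, -0.5, 1.4, 40, 1, -0.1, 0.3, 0, -0.5, 1.4, 52, 1, -0.1, 0.3, 0, -0.5, 1.4, 58, 1, -0.1, 0.3, 0, -0.5, 1.4, 62, 1, -0.1, 0.3, 0, -0.5, 1.4, 65, 1, -0.1, 0.3, 0, -0.5, 1.4, 67, 1, -0.1, 0.3, 0, -0.5, 1.4, 67, 1, -0.1, 0.3, 0, -0.5, 1.4, 67, 1])

```text
time: 19.05
tool_pos: [0.5078, 0.0176, 0.0318]
ee_rot: [-3.141, -0.003, -0.147]
wrist_force: [-0.2, 0.2, -1.1]
width: 0.0397
finger_force: 30.0
```

Call:
arm_command(targets=[0, 0, 0, 0, 0, 1.5, 1, 0, 0, 0, 0, 0, 3, 1, 0, 0, 0, 0, 0, 4.5, 1, 0, 0, 0, 0, 0, 4.5, 1, 0, 0, 0, 0, 0, 4.5, 1])

```text
time: 19.55
tool_pos: [0.5076, 0.0176, 0.0271]
ee_rot: [-3.141, -0.002, -0.147]
wrist_force: [-0.2, -0.3, 1.1]
width: 0.0397
finger_force: 30.0
```

Call:
arm_command(targets=[0, 0, 0, 2, 0, 0.5, 1, 0, 0, 0, 5, 0, 0.5, 1, 0, 0, 0, 8, 0, 0.5, 1, 0, 0, 0, 11, 0, 0.5, 1, 0, 0, 0, 12, 0, 0.5, 1, 0, 0, 0, 12, 0, 0.5, 1])

```text
time: 20.15
tool_pos: [0.5196, 0.0158, 0.027]
ee_rot: [-3.141, -0.002, -0.147]
wrist_force: [-1.8, 1.2, 4.5]
width: 0.0398
finger_force: 30.0
```

Call:
arm_command(targets=[0, 0, 0, 1, 0, 0, 1, 0, 0, 0, 2, 0, 0, 1, 0, 0, 0, 3, 0, 0, 1, 0, 0, 0, 4, 0, 0, 1, 0, 0, 0, 4, 0, 0, 1])

```text
time: 20.65
tool_pos: [0.521, 0.0156, 0.0269]
ee_rot: [-3.141, 0.004, -0.147]
wrist_force: [-8.6, 1.8, 10.4]
width: 0.0403
finger_force: 30.0
```

The block has met the fence (−8.6 N). I'm easing off and releasing.

Call:
arm_command(targets=[0, 0, 0, -1, 0, -1, 1, 0, 0, 0, -1, 0, -1, 0.2, 0, 0, 0, -1, 0, -1, -0.3, 0, 0, 0, -1, 0, -1, -0.3, 0, 0, 0, -1, 0, -1, -0.3, 0, 0, 0, -1, 0, -1, -0.3, 0, 0, 0, -1, 0, -1, -0.3, 0, 0, 0, -1, 0, -25, -0.3, 0, 0, 0, -1, 0, -60, -0.3, 0, 0, 0, -1, 0, -90, -0.3, 0, 0, 0, -1, 0, -90, -0.3])

```text
time: 21.75
tool_pos: [0.5257, 0.0151, 0.1219]
ee_rot: [-3.14, -0.013, -0.147]
wrist_force: [0.8, 0.4, 0.5]
width: 0.0611
finger_force: 0.0
```

```bash
sed -i "s/zb=.*/zb=.052/" m3.py; python3 m3.py pics/w5.png
```

```text
[0.52569339 0.01511119 0.12190249] [-3.14018239 -0.01257609 -0.14701576] 0.06113589256290275
tcp uv 0.517856314708878 0.09168821599151265
blocktop 6348 med [0.5188 0.0919 0.0529] lo [0.4662 0.0724 0.0512] hi [0.5643 0.1115 0.0544]
    [array([514.8,  92. ]), array([ 40.1, 100.4]), np.float64(90.0)]
rails L 1888 med [0.504  0.1211 0.0228] lo [0.4376 0.1153 0.0203] hi [0.5611 0.1274 0.0245]
    [array([522. , 132.6]), array([168. ,  63.6]), np.float64(25.8)]
rails R 1873 med [0.5033 0.0625 0.0228] lo [0.4375 0.0564 0.0206] hi [0.5597 0.0683 0.0243]
    [array([498.2,  62.3]), array([ 12.2, 124.8]), np.float64(90.0)]
fence 1575 med [0.5718 0.0919 0.0428] lo [0.5649 0.0571 0.041 ] hi [0.5785 0.1262 0.0453]
    [array([571.6,  91.4]), array([70.8, 13.9]), np.float64(90.0)]
```

View pics/w5.png

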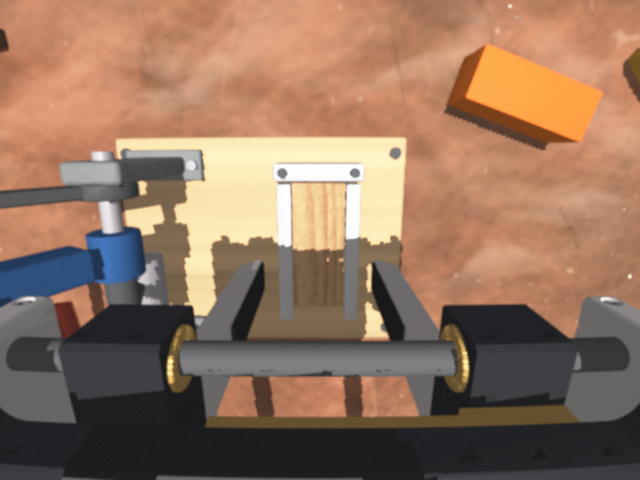

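The block sits flat between the rails, its end against the fence at (318,182), with no visible gap and straight. The blue arm still lies open at the left.

```bash
python3 -c "
from bench import robot
print(robot.close_job())"
```

```text
the job is handed in; nothing more can be done
None
```

The hold-down arm is resting open on its buffer at about 2.05 rad, the block is home against the end fence, I didn't touch the tape or tin, and the job was handed in at about 22 s (the hand-in gave no verdict).

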